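# Count along the tile rack and put the tile in its third gap

## Robot

A 7-joint arm with a two-finger parallel gripper is mounted at the origin on the work surface. World frame = base frame: x ahead of the robot, y to its left, z up, the work surface at z = 0. Lengths are in m, angles in rad, forces in N, time in s.
With the tool pointing down it reaches from about 0.4 to 0.85 m from the base axis. Payload 6.9 kg.
Tool frame: the origin (TCP) lies midway between the tips of the shut fingers; the grasp point (between the pads) lies behind it (ctrl.pinch_z is the z of the grasp point in the tool frame, in m); z points along the fingers, y is the direction in which the jaws open and shut (so a half turn about z gives the same grasp; the last joint's range is limited). The gripper opens to 85 mm and grips with 20 to 120 N. Pads are 22 mm wide; open, the fingers measure 114 mm over their backs; the gripper's body (76 mm by 85 mm) begins 54 mm behind the grasp point. The pads swing forward as they close: fully open they stand 13 mm farther back than shut.
Start: joints at [1.244, 0.507, -0.238, 1.5, 0.126, 1.149, -0.155], TCP at [0.262, -0.567, 0.231] pointing down, gripper open.
Joint ranges: [-3.08, 3.08], [-0.24, 2.05], [-1.43, 1.35], [0, 2.5], [-1.52, 4.66], [0.17, 1.96], [-2.89, 2.89]. Speed limits (rad/s): [2.39, 2.39, 3.14, 3.14, 3.14, 3.14, 3.14].

## Interface

Orientations are given as a unit quaternion [w, x, y, z].
In Python, from station import ctrl, get_state, vision, ticket, models gives the robot as it stands. Calls block until the motion is done:
- ctrl.movep(position, orientation): joint-space move of the TCP to a pose.
- ctrl.movel(position, frame=None, max_speed=0.15): straight line of the TCP; frame=None keeps the orientation; max_speed is the mean speed in m/s.
- ctrl.set_joints(angles): joint-space move.
- ctrl.ungrasp() and ctrl.close_gripper(force=None): open the fingers fully, or close them until they stop; force is the grip in N (None keeps the last).
- ctrl.pause(seconds).
- ctrl.ik(position, orientation): joint angles nearest the present ones, or None.
- get_state(): the state.
- vision.grab_frame(name): name is "scene" or "top" or "wrist"; returns (picture, depth): 480x640x3 uint8, blue, green, red; 480x640 float32, m along the optical axis (not along the pixel's ray), 0 where there is no reading.
- vision.camera_info(name): a dict with "mtx" (3x3 intrinsics, pixels), "R" (3x3) and "t" (3): a world point X has camera coordinates R X + t; the wrist camera has in their place "hand_eye" (4x4, takes a point from camera to tool coordinates, whose origin is the TCP and whose axes are the flange's). Camera axes: x right, y down, z forward; pixel columns grow to the right and rows downward; lengths in m; the calibration is good to about 2 mm. The wrist camera is an equidistant fisheye: a pixel r from the principal point sees the ray r / f radians off the axis. A picture is of the moment at which its call begins: read the wrist's pose just before it. camera_info takes no time and is no camera call.
A pose or a line that the arm cannot do raises ctrl.Unreachable and nothing moves.
- ticket.close_job(): hands the job in, once; it reports no verdict.
Trained networks look in the newest picture that a camera, given by its name, has taken for a name from the list of things; names that differ only in an ending like _2 or _b are one class to them, and where a whole thing is asked for, a point or a joint stands for the part that bears it (a point fixed in the world has none). Each returns a list of dicts, best first, with "p" (0 to 1); they miss things now and then, are a little off and sometimes report something else, mostly with a low value. They report only what shows in the picture. A call takes as long as a camera call. They do not tell look-alikes from the thing itself.
- models.recognise(camera, target): "point" ([column, row] in pixels, amid what is visible of it).
- models.masks_of(camera, target): "mask" (480x640 bool, what is visible of it) and "point" ([column, row] in pixels, amid what is visible of it).
The state is a dict: "time": time; "qpos": joint angles; "qd": joint speeds; "tau": joint torques, N m; "tcp_pos": TCP position; "eef_rot": TCP orientation; "contact_force": force on the tool from outside, world axes, zero at the start; "wrist_torque": the same for the moment, N m; "width": finger opening in m.
Only numpy, scipy, OpenCV 4.12 (cv2) and the standard library are available. Lean on these libraries where they do the work, as an engineer would, in place of code of your own. Each camera call takes 0.05 s, during which the arm holds its last target. There are 200 camera calls.

## Task

With the fingers closed, run the fingertips along the top of the tile rack's back rail, starting at the end where the porcelain cup stands and passing the first and second gaps, and stop at the third gap without touching the rail at the fourth. Then push the small thick tile that lies on the shelf in front of the rack into that third gap, end first, until it is fully home and square against the rail. Only push it, never lift it, leave the other things where they stand, and finish clear of everything.

Things in the scene. Friction and masses are not known exactly. Their poses are not given: they have to be found in the camera images.
- rack: low wooden rack fixed to the shelf, 308 (y) x 72 (x) x 36 mm high, no floor: five dividers (12 mm thick, round-nosed, rack x -25 to +25 mm) before a back rail form four gaps in a row along y, 62 mm clear, 74 mm between middles, open on top and at the front (-x, robot's side). Each gap ends at the rail's front face, x = +25 mm. Origin on the shelf amid the rack; x points to the rail, z up
- rail: the rack's dark, rigid, unbroken back rail, 308 mm along y, 22 mm deep (rack x = +25 to +47 mm), flat top 36 mm above the shelf, level with the dividers' tops; same origin and axes as the rack
- gap_a (a point): point on the rail's top face (36 mm above the shelf, middle of the rail's depth) straight behind the middle of the leftmost (largest y) gap; axes as the rack's, so the gap's middle line runs along its x
- gap_b (a point): point on the rail's top face (36 mm above the shelf, middle of the rail's depth) straight behind the middle of the second from the left gap; axes as the rack's, so the gap's middle line runs along its x
- gap_c (a point): point on the rail's top face (36 mm above the shelf, middle of the rail's depth) straight behind the middle of the third from the left gap; axes as the rack's, so the gap's middle line runs along its x
- gap_d (a point): point on the rail's top face (36 mm above the shelf, middle of the rail's depth) straight behind the middle of the rightmost (smallest y) gap; axes as the rack's, so the gap's middle line runs along its x
- tile: the small thick crackle-glazed tile to put away: loose, flat, 64 mm long (its x), 48 wide (y), 14 thick, about 90 g, white glaze on red clay; starts on the shelf before the rack, length roughly along the rack's x. Origin at the centre of its underside, z up. Fully home, its front end meets the rail and its rear end stands 14 mm out of the gap (centre at rack x = -7 mm)
- cup: white porcelain mixing cup, 70 mm across, 55 mm high, open, standing about 70 mm beyond one end of the rack (either end): the gaps are counted from this end, the gap nearest the cup being the first. Origin at the centre of its underside
- bottle: closed glass dropper bottle, 40 mm across, 95 mm high, beyond the rack's other end; not to be moved. Origin at the centre of its underside
- big_tile: thin tile 100 x 100 x 9 mm lying on the aluminium turntable (144 mm across, top 23 mm high) off to the left; not to be moved. Origin at the centre of its underside
- stand: small wooden tile stand, 70 x 80 mm, 80 mm high, off to the right; not to be moved. Origin at the centre of its underside
There are look-alikes about, which are no part of the job. What is shaped like the cup but blue is not meant.

How it is judged:
On the way, in this order (a step that is already met when the one before it is completed fails the run):
1. fingertips touch the rail at the first gap from the cup (contact force between the fingers and rail above 0.3 N and ((y of cup in the frame of rack above 0 m and y of the grasp point in the frame of gap_a between -0.025 and 0.025 m) or (y of cup in the frame of rack below 0 m and y of the grasp point in the frame of gap_d between -0.025 and 0.025 m))), for 0.02 s.
2. fingertips touch the rail at the second gap (contact force between the fingers and rail above 0.3 N and ((y of cup in the frame of rack above 0 m and y of the grasp point in the frame of gap_b between -0.025 and 0.025 m) or (y of cup in the frame of rack below 0 m and y of the grasp point in the frame of gap_c between -0.025 and 0.025 m))), for 0.02 s.
3. fingertips touch the rail at the third gap (contact force between the fingers and rail above 0.3 N and ((y of cup in the frame of rack above 0 m and y of the grasp point in the frame of gap_c between -0.025 and 0.025 m) or (y of cup in the frame of rack below 0 m and y of the grasp point in the frame of gap_b between -0.025 and 0.025 m))), for 0.02 s.
4. the tile is home in the third gap (((y of cup in the frame of rack above 0 m and y of tile in the frame of gap_c between -0.01 and 0.01 m and x of tile in the frame of gap_c between -0.048 and -0.036 m) or (y of cup in the frame of rack below 0 m and y of tile in the frame of gap_b between -0.01 and 0.01 m and x of tile in the frame of gap_b between -0.048 and -0.036 m)) and angle between the x axis of tile and the x axis of rack, either way round below 0.15 rad and angle between tile's own z axis and vertical below 0.06 rad and height (world z) of tile below 0.004 m and linear speed of tile below 0.01 m/s), for 0.2 s.
At the end, for the whole second after the job is handed in: The small tile lies flat on the shelf in the third gap counted from the cup: its centre within 10 mm of the gap's middle line, its front end within 5 mm of the rail, square to the rack within 0.15 rad (about 9 degrees), at rest (all of step 4); the robot touches nothing.
It fails at once if the fingers touch the rail within 25 mm of the middle of the fourth gap (contact force between the fingers and rail above 0.3 N and ((y of cup in the frame of rack above 0 m and y of the grasp point in the frame of gap_d between -0.025 and 0.025 m) or (y of cup in the frame of rack below 0 m and y of the grasp point in the frame of gap_a between -0.025 and 0.025 m))).
It fails at once if the small tile is lifted or tipped (underside more than 12 mm up, or 0.35 rad) (height (world z) of tile above 0.012 m or angle between tile's own z axis and vertical above 0.35 rad).
It fails at once if the cup, bottle, big tile or stand is moved more than 15 mm (distance of any of cup, bottle, big_tile, stand from where it was at the start of the episode above 0.015 m).
It also fails if it takes over 67 s, if anything falls off the work surface, if the arm or the gripper's body presses on something with over 40 N, if the wrist force passes 120 N, or if a joint passes its speed limit or range.

## Working session

There is one attempt and no reset: what is moved stays moved. The work goes in short steps, each a Python script; the robot and the scene stay as the last script left them, time stands still between calls to the robot, and variables do not carry over. Pictures are saved under pics/ and viewed, about 8 in all and at most 12, crops included, and the job is handed in when it is done.

```bash
ls; mkdir -p pics
python3 - <<'E'
from station import ctrl, get_state, vision, ticket, models
import cv2, numpy as np
s=get_state(); print(s['time'],s['tcp_pos'],s['eef_rot'],s['width'],ctrl.pinch_z)
for c in ("top","scene"):
    im,d=vision.grab_frame(c); cv2.imwrite(f"pics/{c}.png",im); np.save(f"pics/{c}_d.npy",d)
    i=vision.camera_info(c); print(c,i)
    for t in ("rack","tile","cup","bottle","big_tile","stand"):
        print(t,[(np.round(r['point']).tolist(),round(r['p'],2)) for r in models.recognise(c,t)])
E
```

```text
pics
0.0 [ 0.26185148 -0.56696367  0.2304305 ] [-8.63458845e-04  9.76672703e-01  2.14731554e-01 -2.14070377e-04] 0.08583794949745965 -0.0187
top {'mtx': array([[564.00891243,   0.        , 319.0730163 ],
       [  0.        , 564.00891243, 235.81874015],
       [  0.        ,   0.        ,   1.        ]]), 'R': array([[ 2.49756154e-02, -9.99687834e-01,  6.72733886e-04],
       [-9.84077382e-01, -2.47040615e-02, -1.76015386e-01],
       [ 1.75977059e-01,  3.73407039e-03, -9.84387186e-01]]), 't': array([-0.02517147,  0.59152979,  1.37574622])}
rack []
tile [([297.0, 268.0], 0.7), ([338.0, 210.0], 0.62)]
cup [([196.0, 202.0], 0.96), ([234.0, 168.0], 0.91), ([244.0, 262.0], 0.7)]
bottle [([422.0, 221.0], 0.49)]
big_tile [([132.0, 296.0], 0.72)]
stand [([490.0, 305.0], 0.8)]
scene {'mtx': array([[606.02386179,   0.        , 325.30776133],
       [  0.        , 606.02386179, 247.26487245],
       [  0.        ,   0.        ,   1.        ]]), 'R': array([[ 0.86261855,  0.50577986, -0.00871626],
       [ 0.35844499, -0.62331255, -0.69498104],
       [-0.35694037,  0.59637924, -0.71897523]]), 't': array([-0.51079887, -0.19834874,  1.79896904])}
rack [([337.0, 275.0], 0.87)]
tile [([313.0, 230.0], 0.64)]
cup [([404.0, 187.0], 0.95), ([423.0, 220.0], 0.82), ([373.0, 212.0], 0.6), ([334.0, 198.0], 0.56)]
bottle [([283.0, 325.0], 0.86)]
big_tile [([354.0, 137.0], 0.81)]
stand [([163.0, 354.0], 0.77)]
```

View pics/top.png

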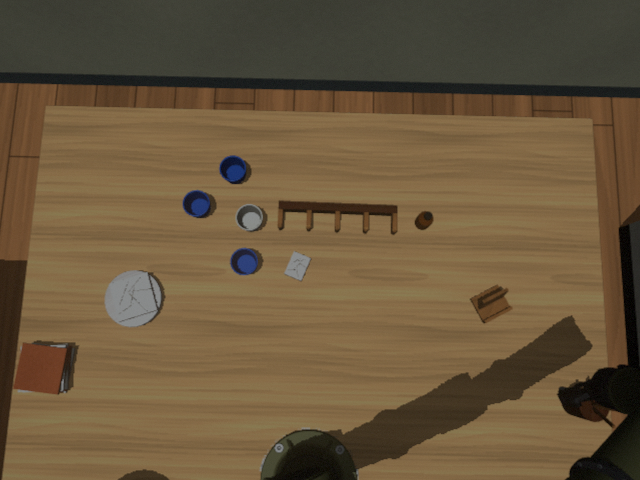

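View pics/scene.png

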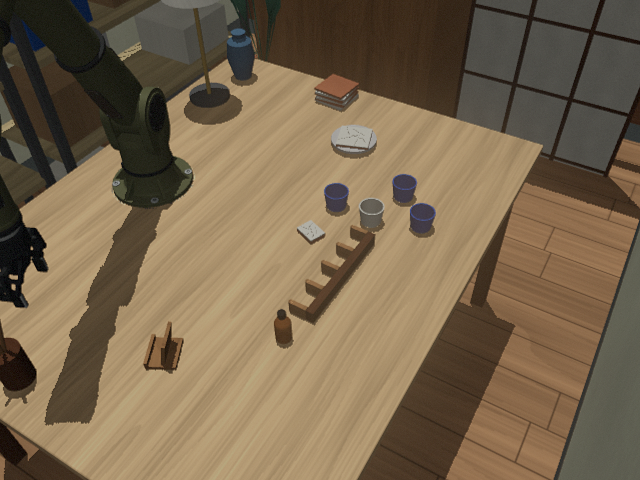

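White cup is at top (250,218), at the left (+y) end. Look-alikes are blue cups at (234,168), (197,203) and (244,262). The small tile is at (297,268), and the network's hit at (338,210) is the rack itself. The large tile is on the turntable at (132,298). Counting from the cup gives a, b, c, so the third gap is gap_c. Next I'll measure and make a close crop.

```bash
cat > h.py <<'E'
import numpy as np, cv2
from station import vision
def cloud(c,d):
    i=vision.camera_info(c); K=i['mtx']; v,u=np.indices(d.shape)
    P=np.stack([(u-K[0,2])/K[0,0]*d,(v-K[1,2])/K[1,1]*d,d],-1)
    return (P-i['t'])@i['R']      # R^T (P-t)
def rect(pts):
    (c,s,a)=cv2.minAreaRect((pts*1000).astype(np.float32)); return np.round(c,1),np.round(s,1),round(a,1)
def blob(P,lo,hi,x0,x1,y0,y1):
    m=(P[...,2]>lo)&(P[...,2]<hi)&(P[...,0]>x0)&(P[...,0]<x1)&(P[...,1]>y0)&(P[...,1]<y1)
    return m
E
python3 - <<'E'
from h import *
for c,uv in (("top",dict(rack=(338,207),tile=(297,266),cup=(250,218),bottle=(424,220),blue=(244,262))),("scene",dict(rack=(345,275),tile=(311,231),cup=(371,212),bottle=(283,325)))):
    P=cloud(c,np.load(f"pics/{c}_d.npy"))
    for k,(u,v) in uv.items(): print(c,k,np.round(P[v,u],3))
P=cloud("top",np.load("pics/top_d.npy"))
r=P[207,338]; 
for lo in(.022,.028,.031):
    m=blob(P,lo,.045,r[0]-.1,r[0]+.08,r[1]-.18,r[1]+.18); print("rack",m.sum(),rect(P[m][:,:2]), np.median(P[m][:,2]))
t=P[266,297]; m=blob(P,.008,.022,t[0]-.05,t[0]+.05,t[1]-.05,t[1]+.05)
print("tile",m.sum(),rect(P[m][:,:2]),np.median(P[m][:,2]))
m=blob(P,-.05,.006,t[0]-.1,t[0]-.05,t[1]-.05,t[1]+.05);print('shelf',np.median(P[m][:,2]),P[m][:,2].std())
im=cv2.imread("pics/top.png")[150:320,180:440]; cv2.imwrite("pics/crop.png",cv2.resize(im,None,fx=3,fy=3,interpolation=cv2.INTER_CUBIC))
E
```

```text
top rack [ 0.672 -0.057  0.034]
top tile [0.519 0.045 0.011]
top cup [0.643 0.173 0.006]
top bottle [ 0.635 -0.273  0.073]
top blue [0.527 0.183 0.002]
scene rack [ 0.687 -0.065  0.029]
scene tile [0.526 0.037 0.015]
scene cup [0.628 0.19  0.008]
scene bottle [ 0.654 -0.291  0.065]
rack 1544 (array([649.2, -57. ]), array([308.6,  73.7]), 89.1) 0.035625199877727054
rack 1460 (array([649.5, -57. ]), array([308.7,  73.7]), 89.0) 0.03580241958809051
rack 1365 (array([649.1, -56.8]), array([308.3,  72.9]), 89.0) 0.03607637393292324
tile 460 (array([517.3,  42.7]), array([84.3, 75.6]), 80.8) 0.014056631076952673
shelf 0.0003006032678847911 0.0028497416143679825
```

View pics/crop.png

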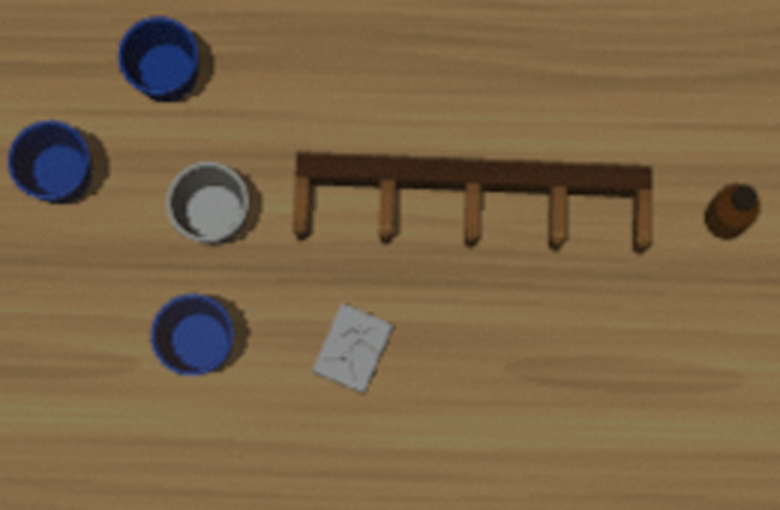

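The crop shows the white cup at the rack's left end, three blue cups to ignore, and the crackle tile yawed about -25°, in front of the first and second gaps. Now I'll sweep the rail with a guarded touch-down.

```bash
cat >> h.py <<'E'
from station import ctrl,get_state
YAW=np.radians(-1.0); O=np.array([.6383,-.0568])
X=np.array([np.cos(YAW),np.sin(YAW)]); Y=np.array([-X[1],X[0]])
Q=np.array([0,np.cos(YAW/2),np.sin(YAW/2),0])
def W(x,y,z): return np.r_[O+x*X+y*Y,z]          # rack -> world
def rk(p): d=np.asarray(p)[:2]-O; return np.round(np.array([d@X,d@Y])*1000,1)  # rack mm
def F(): return np.round(get_state()['contact_force'],2)
def tile_pose(cam="top"):
    im,d=vision.grab_frame(cam); i=vision.camera_info(cam); K,R,t=i['mtx'],i['R'],i['t']
    # white tile: bright, unsaturated pixels, cast onto plane z=.014
    hsv=cv2.cvtColor(im,cv2.COLOR_BGR2HSV); m=((hsv[...,1]<60)&(hsv[...,2]>90)).astype(np.uint8)
    m=cv2.morphologyEx(m,cv2.MORPH_CLOSE,np.ones((3,3),np.uint8))
    v,u=np.nonzero(m); ray=np.stack([(u-K[0,2])/K[0,0],(v-K[1,2])/K[1,1],np.ones(len(u))],-1)@R
    C=-R.T@t; P=C+ray*((.014-C[2])/ray[:,2])[:,None]
    r=(P[:,:2]-O); r=np.stack([r@X,r@Y],-1); k=(r[:,0]>-.2)&(r[:,0]<.023)&(np.abs(r[:,1])<.16)
    lab=np.zeros_like(m); lab[v[k],u[k]]=1
    n,l,s,_=cv2.connectedComponentsWithStats(lab); b=1+np.argmax(s[1:,4])
    sel=k.copy(); sel[k]=l[v[k],u[k]]==b
    return im,rect(r[sel]),sel.sum()
E
python3 - <<'E'
from h import *
im,r,n=tile_pose(); print("tile rack frame",r,n)
ctrl.close_gripper(20)
print(ctrl.ik(W(.036,.130,.1),Q))
ctrl.movep(W(.036,.130,.10),Q); print(get_state()['time'],get_state()['qpos'].round(2),F())
ctrl.movel(W(.036,.130,.042),max_speed=.08); f0=F(); print('free',f0)
z=.042
while z>.028:
    z-=.001; ctrl.movel(W(.036,.130,z),max_speed=.03); f=F()
    if f[2]-f0[2]>2.5: break
s=get_state(); print(z,s['tcp_pos'],f,s['time'])
E
```

```text
tile rack frame (array([-120.5,   99.4]), array([49. , 64.9]), 69.5) 478
[ 0.01159021  0.71057369 -0.27664192  1.50293458  0.21943571  0.95865042
 -1.91609787]
4.2417 [ 0.01  0.71 -0.28  1.5   0.22  0.96 -1.92] [-0.61  0.25  0.42]
free [-1.64  0.22 -0.25]
0.034999999999999996 [0.67674986 0.07254497 0.0362031 ] [-3.25 -0.27  8.33] 6.8667
```

Run:
```python
from h import *
for y in (.111,.085,.060,.037,.012,-.012,-.037):
    ctrl.movel(W(.036,y,.035),max_speed=.05); s=get_state(); print(y,F(),rk(s['tcp_pos']),s['tcp_pos'][2].round(4))
    if y in(.111,.037,-.037): ctrl.pause(.1)
ctrl.movel(W(.036,-.037,.10),max_speed=.1)
im,d=vision.grab_frame("wrist"); cv2.imwrite("pics/w1.png",im)
print(get_state()['time'],F())
im,r,n=tile_pose(); print("tile",r,n)
```

```text
0.111 [0.07 0.65 7.52] [ 37.1 111.5] 0.0362
0.085 [0.25 0.64 5.87] [37.2 85.6] 0.0362
0.06 [-0.14  1.1   6.5 ] [37.2 60.6] 0.0362
0.037 [0.11 0.85 7.29] [37.2 37.6] 0.0362
0.012 [0.04 0.73 5.96] [37.2 12.6] 0.0362
-0.012 [0.86 2.07 6.32] [ 37.2 -11.4] 0.0362
-0.037 [0.31 0.7  6.88] [ 37.2 -36.4] 0.0362
12.4083 [ 0.7  -0.1   0.17]
tile (array([-120.4,   99.4]), array([49. , 65.2]), 69.5) 480
```

View pics/w1.png

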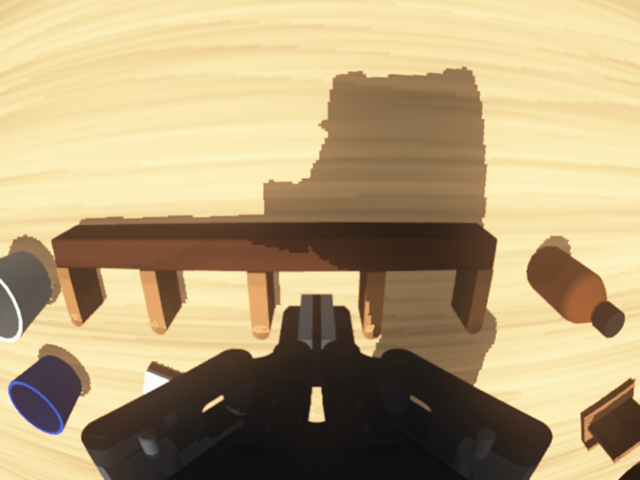

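The wrist view puts the fingertips (317,300) behind the third gap from the cup, between the dividers at 262 and 372, with the cup and bottle undisturbed. The sweep is done with 6–7.5 N on the rail at all three gaps. Next comes the sideways push.

Run:
```python
from h import *
ctrl.movel(W(-.128,.165,.10),max_speed=.2)
ctrl.movel(W(-.128,.165,.005),max_speed=.1); print(F())
ctrl.movel(W(-.128,.090,.005),max_speed=.06); print(F(),rk(get_state()['tcp_pos']))
im,r,n=tile_pose(); print("tile",r,n,get_state()['time'])
cv2.imwrite("pics/p1.png",cv2.resize(im[180:320,220:420],None,fx=3,fy=3))
```

```text
[-0.1   0.27  0.72]
[-0.33 -0.28  0.42] [-127.9   90.4]Traceback (most recent call last):
  File "<stdin>", line 5, in <module>
  File "h.py", line 28, in tile_pose
    n,l,s,_=cv2.connectedComponentsWithStats(lab); b=1+np.argmax(s[1:,4])
                                                       ~~~~~~~~~^^^^^^^^^
    return _wrapfunc(a, 'argmax', axis=axis, out=out, **kwds)
    return bound(*args, **kwds)
ValueError: attempt to get argmax of an empty sequence
```

Run:
```python
from h import *
a,_=vision.grab_frame("top"); b,_=vision.grab_frame("scene")
a=cv2.resize(a[180:320,220:420],(400,280)); b=cv2.resize(b[150:350,220:440],(440,400))
cv2.imwrite("pics/p1.png",np.hstack([cv2.copyMakeBorder(a,0,120,0,0,0),b])); print(get_state()['time'])
```

```text
16.5583
```

View pics/p1.png

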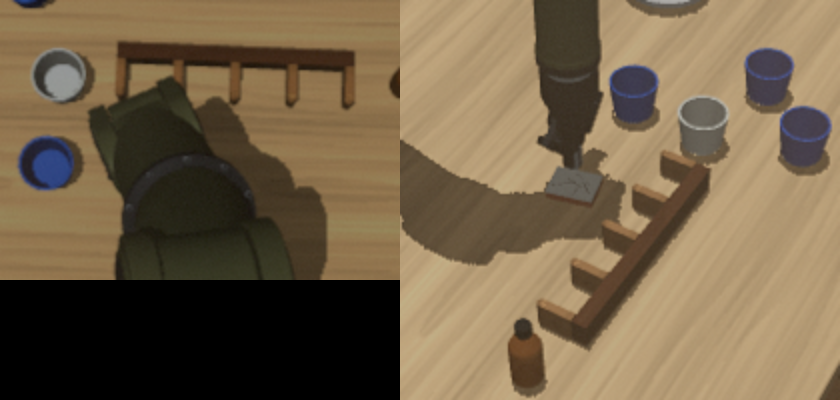

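Fingers are now at the tile's left side and it is sliding flush, but the arm hides it from the top camera. I'll track it with the scene camera, combining the mask with depth.

```bash
cat >> h.py <<'E'
from station import models
def tile_scene():
    im,d=vision.grab_frame("scene"); P=cloud("scene",d); best=None
    for r in models.masks_of("scene","tile"):
        m=r['mask']&(P[...,2]>.009)&(P[...,2]<.02)
        if m.sum()<60: continue
        q=P[m][:,:2]-O; q=np.stack([q@X,q@Y],-1); c=np.median(q,0)
        if -.2<c[0]<.03 and abs(c[1])<.2: return rect(q),int(m.sum()),round(r['p'],2)
E
python3 - <<'E'
from h import *
print(tile_scene())
ctrl.movel(W(-.128,.045,.005),max_speed=.06); print(F(),tile_scene(),get_state()['time'])
E
```

```text
((array([-103.7,   54.1]), array([64.1, 55.5]), 13.8), 291, 0.75)
[0.55 0.09 0.82] ((array([-92.5,  27.6]), array([66.5, 54.1]), 58.7), 324, 0.89) 17.6583
```

Run:
```python
from h import *
ctrl.movel(W(-.128,.060,.005),max_speed=.1)
ctrl.movel(W(-.128,.060,.07),max_speed=.15)
ctrl.movel(W(-.19,.18,.10),max_speed=.25)
print(tile_scene(),get_state()['time'])
a,_=vision.grab_frame("top"); b,_=vision.grab_frame("scene")
a=cv2.resize(a[180:320,220:420],(400,280)); b=cv2.resize(b[150:350,220:440],(440,400))
cv2.imwrite("pics/p2.png",np.hstack([cv2.copyMakeBorder(a,0,120,0,0,0),b]))
try: print(tile_pose()[1:])
except Exception as e: print(e)
```

```text
((array([-92.6,  27.2]), array([65.8, 53. ]), 59.8), 309, 0.91) 19.3417
((array([-95.9,  30.3]), array([65.2, 49.4]), 59.6), np.int64(476))
```

View pics/p2.png

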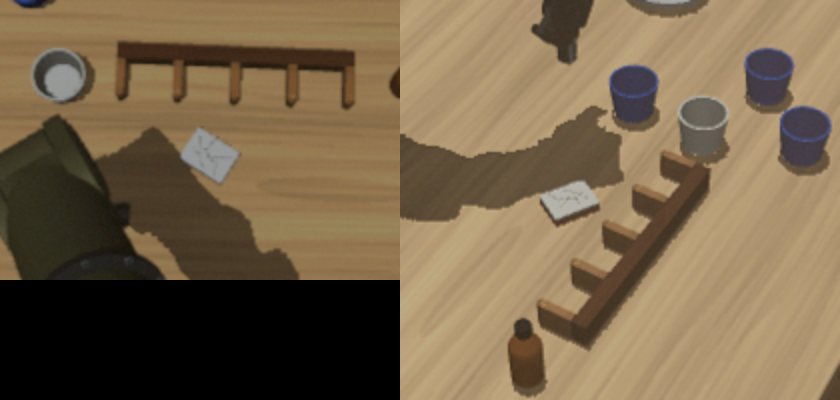

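The tile over-rotated: the top camera gives centre (-96,30) mm in the rack frame, yaw +60°. I'll push again in short closed-loop steps, ahead of its centre so it turns back.

```bash
cat >> h.py <<'E'
B=np.array([-3.3,3.1])   # scene -> top bias, mm
def tp():
    r=tile_scene()
    if r is None: return None
    (c,s,a),n,p=r; a=a if s[0]>s[1] else a+90; a=(a+90)%180-90
    return c+B,a,s
def loop(fy,ox,ystop,dz=.005,step=.010,nmax=9):
    fx=None
    for k in range(nmax):
        t=tp()
        if t is None: print('lost'); break
        c,a,s=t; print(k,c,round(a,1),s,'fy',round(fy*1000,1),'t',round(get_state()['time'],1))
        if c[1]<=ystop: break
        off=np.clip(a/25,-1,1)*ox
        nx=(c[0]+off)/1000
        if fx is None:
            ctrl.movel(W(nx,fy,.06),max_speed=.25); ctrl.movel(W(nx,fy,dz),max_speed=.12); fx=nx
        elif abs(nx-fx)>.005:
            ctrl.movel(W(fx,fy+.012,dz),max_speed=.1); ctrl.movel(W(nx,fy+.012,dz),max_speed=.1); fx=nx
        fy-=step; ctrl.movel(W(fx,fy,dz),max_speed=.08)
    return fx,fy
E
python3 - <<'E'
from h import *
print(loop(.090,22,-20,nmax=7)); print(tp(),get_state()['time'])
E
```

```text
0 [-95.8  30.2] 60.5 [65.6 53.3] fy 90.0 t 19.6
1 [-94.8  29.2] 59.3 [67.1 51.6] fy 80.0 t 21.3
2 [-96.6  26.4] 58.4 [63.3 48.2] fy 70.0 t 21.7
3 [-98.4  18.3] 55.1 [65.5 54. ] fy 60.0 t 22.1
4 [-101.3   10.9] 44.6 [63.8 55.6] fy 50.0 t 22.5
5 [-105.8   -3.1] 34.6 [64.1 52.6] fy 40.0 t 23.5
6 [-109.6  -10.7] 36.0 [60.7 55. ] fy 30.0 t 23.9
(np.float64(-0.0876), 0.019999999999999997)
(array([-113.7,  -28. ]), 33.3, array([59.5, 52.6])) 24.9167
```

Pushing on the slanted end face stalls the rotation. I'll put the finger face on the leading corner instead.

```bash
cat >> h.py <<'E'
def corner(a,sgn):
    if abs(a)<4: return 0.
    l=np.array([32,24])*(-sgn)*np.array([1 if a>0 else -1,1]); r=np.radians(a)
    return float(np.cos(r)*l[0]-np.sin(r)*l[1])*.88
def push(sgn,fy,fx,ystop,step=.008,nmax=8,astop=3,dz=.005):
    for k in range(nmax):
        c,a,s=tp(); print(k,c,round(a,1),s,'fy',round(fy*1000,1),'t',round(get_state()['time'],1))
        if sgn*(c[1]-ystop)>=0 or (a<astop): break
        nx=(c[0]+corner(a,sgn))/1000
        if fx is None:
            ctrl.movel(W(nx,fy,.06),max_speed=.25); ctrl.movel(W(nx,fy,dz),max_speed=.12); fx=nx
        elif abs(nx-fx)>.005:
            b=fy-sgn*.010
            ctrl.movel(W(fx,b,dz),max_speed=.1); ctrl.movel(W(nx,b,dz),max_speed=.1); fx=nx
        fy+=sgn*step; ctrl.movel(W(fx,fy,dz),max_speed=.08)
    return fx,fy
E
python3 - <<'E'
from h import *
print(push(-1,.026,-.0876,-48,nmax=6)); print(tp(),get_state()['time'],F())
E
```

```text
0 [-115.9  -26.8] 33.9 [61.8 52.7] fy 26.0 t 25.0
1 [-116.7  -33.4] 29.3 [64.5 55.5] fy 18.0 t 26.1
2 [-117.8  -39. ] 25.7 [64.5 57. ] fy 10.0 t 26.5
3 [-119.3  -45. ] 28.9 [64.6 52.2] fy 2.0 t 26.8
4 [-123.1  -50.9] 17.8 [66.  54.9] fy -6.0 t 27.2
(np.float64(-0.1043064307533655), -0.006000000000000002)
(array([-122. ,  -51.8]), 15.0, array([65.8, 53.9])) 27.2667 [-0.6   0.26 -0.64]
```

Run:
```python
from h import *
p=get_state()['tcp_pos']
ctrl.movel(W(-.104,.006,.005),max_speed=.1); ctrl.movel(W(-.104,.006,.06),max_speed=.2)
ctrl.movel(W(-.15,-.112,.06),max_speed=.25)
print(tp())
try: print('top',tile_pose()[1:])
except Exception as e: print(e)
r=push(1,-.108,None,-38,step=.006,nmax=7); print(r,tp(),get_state()['time'])
```

```text
(array([-122.5,  -51.2]), 18.200000000000003, array([64.8, 53.7]))
top ((array([-122.3,  -51.5]), array([64.8, 49. ]), 18.5), np.int64(376))
0 [-122.7  -51.3] 19.2 [66.1 53.8] fy -108.0 t 28.9
1 [-122.5  -51.9] 20.4 [65.2 54. ] fy -102.0 t 30.1
2 [-120.7  -49.5] 17.9 [61.7 54.1] fy -96.0 t 30.4
3 [-119.   -44.8] 13.3 [64.9 54.4] fy -90.0 t 30.8
4 [-116.6  -42.4] 6.0 [63.9 52.4] fy -84.0 t 31.1
5 [-116.3  -37.4] 2.0 [67.2 54.2] fy -78.0 t 31.5
(np.float64(-0.1423479750067686), -0.07799999999999997) (array([-115.9,  -37.7]), 4.200000000000003, array([66.9, 54. ])) 31.575
```

The tile is in line: (-116,-37.5), yaw 2–4°. Now the end push, with a check before it enters the gap.

Run:
```python
from h import *
ctrl.movel(W(-.142,-.09,.005),max_speed=.1); ctrl.movel(W(-.142,-.09,.05),max_speed=.2)
ctrl.movel(W(-.178,-.037,.05),max_speed=.25)
print(tp()); 
try: print('top',tile_pose()[1:])
except Exception as e: print(e)
ctrl.movel(W(-.178,-.037,.005),max_speed=.12)
for x in (-.150,-.130,-.115,-.105):
    ctrl.movel(W(x,-.037,.005),max_speed=.06); print(x,tp(),F(),round(get_state()['time'],1))
```

```text
(array([-116.4,  -37.7]), 7.599999999999994, array([68.1, 53.7]))
attempt to get argmax of an empty sequence
-0.15 (array([-106.1,  -37.9]), 0.0, array([53.5, 66.3])) [ 0.62  0.6  -1.03] 34.0
-0.13 (array([-85.9, -38.5]), -0.10000000000002274, array([52.3, 64.7])) [ 0.58 -0.76  0.18] 34.6
-0.115 (array([-71.2, -39.4]), -2.1999999999999886, array([51.6, 68.5])) [-0.43 -0.14 -0.62] 35.1
-0.105 (array([-62.7, -39. ]), 3.799999999999997, array([68.6, 53. ])) [0.15 0.89 0.07] 35.5
```

Run:
```python
from h import *
for x in (-.085,-.07,-.060): 
    ctrl.movel(W(x,-.037,.005),max_speed=.05); print(x,tp(),F(),round(get_state()['time'],1))
f0=F()
x=-.060
while x<-.040:
    x+=.002; ctrl.movel(W(x,-.037,.005),max_speed=.03); f=F()
    if np.linalg.norm((f-f0)[:2])>4: break
print(x,f,rk(get_state()['tcp_pos']),tp(),get_state()['time'])
```

```text
-0.085 (array([-41. , -38.2]), 1.7000000000000028, array([65.6, 52. ])) [ 0.4   0.14 -0.61] 36.2
-0.07 (array([-27.3, -37. ]), 4.799999999999997, array([65.8, 49.6])) [ 0.44  0.21 -0.61] 36.7
-0.06 (array([-22.6, -31.8]), 18.900000000000006, array([68.5, 47.9])) [ 0.59 -0.22  0.76] 37.2
-0.04799999999999999 [-5.34 -0.03  2.06] [-49.3 -37.2] (array([-14.8, -30.6]), 5.099999999999994, array([56.2, 42.3])) 38.7667
```

The force rose at finger x -49 mm, where home was expected. I'll back off, clear the arm and check.

Run:
```python
from h import *
ctrl.movel(W(-.08,-.037,.005),max_speed=.08); ctrl.movel(W(-.08,-.037,.12),max_speed=.2)
ctrl.movel(W(-.15,-.20,.20),max_speed=.25)
print(get_state()['time'],F())
im,r,n=tile_pose(); print(r,n)
b,_=vision.grab_frame("scene")
for c,t in (("top","cup"),("top","bottle"),("top","big_tile"),("top","stand")):
    vision.grab_frame("top"); print(t,[(np.round(q['point']).tolist(),round(q['p'],2)) for q in models.recognise(c,t)])
a=cv2.resize(im[190:260,240:440],(800,280),interpolation=cv2.INTER_CUBIC); b=cv2.resize(b[200:340,260:400],(300,300),interpolation=cv2.INTER_CUBIC)
o=np.zeros((580,800,3),np.uint8); o[:280]=a; o[280:,:300]=b; cv2.imwrite("pics/end.png",o)
```

```text
40.9667 [ 0.38  0.12 -0.28]
(array([ -9.1, -38.9]), array([61.5, 47.2]), 2.0) 448
cup [([245.0, 263.0], 0.93), ([234.0, 168.0], 0.86), ([196.0, 203.0], 0.74), ([248.0, 217.0], 0.65)]
bottle [([424.0, 222.0], 0.73)]
big_tile [([134.0, 297.0], 0.56)]
stand [([500.0, 306.0], 0.86)]
```

View pics/end.png

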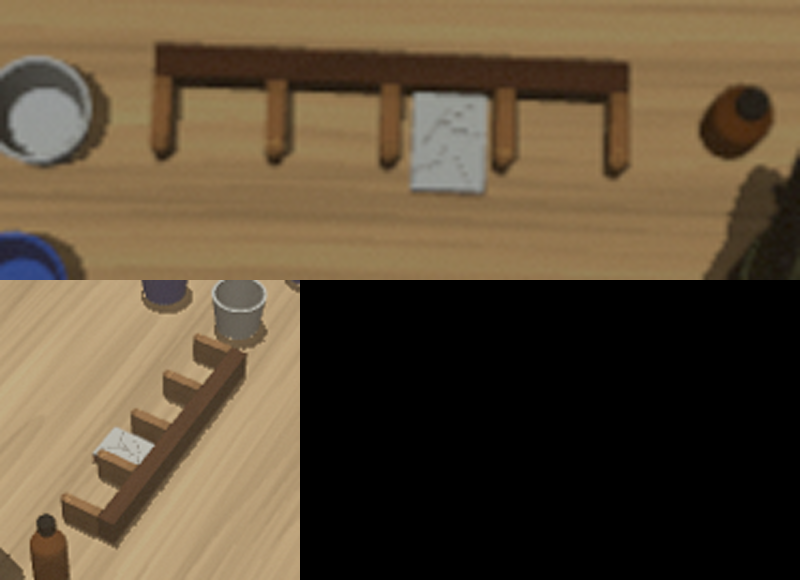

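Run:
```python
from station import ticket,get_state
print(ticket.close_job(),get_state()['time'])
```

```text
the job is handed in; nothing more can be done
the job is handed in; nothing more can be done
```

The small tile is home in the third gap from the white cup. I handed the job in after about 41 s of the 67 s allowed; it reports no verdict.

**Rail sweep:** The closed fingertips slid along the rail with 6–8 N on it, from the cup end past the first and second gaps. They lifted off at the middle of the third gap, about 74 mm short of the fourth gap's middle.

**Tile push:** My first sideways push over-rotated the tile to about +60°. I turned it back with short camera-guided pushes from both sides, then pushed it end first into the gap. It was never gripped or lifted. The contact force rose to about 5 N with the fingers where I expected them for the home position.

**Last checks:**
- **Position:** In the last top picture the tile was about 2 mm off the gap's middle line and 2° off square. Its rear end was about 1 mm short of nominal, so the centre is near rack x = -8 mm.
- **Clearance:** The arm was clear of everything, with force near zero.
- **Other things:** The cup, bottle and big tile were found within about 2 pixels of where they started.

**Disagreements:**
- **Scene camera:** Its readings of the tile inside the gap (up to 19° yaw) did not match, because the rail hides part of the tile there. I went by the top camera and the contact force.
- **Stand:** Its detected point in the top view moved about 10 pixels. I think the arm was covering part of it, since the tool never came down near it, but I did not confirm that.

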